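# Bring the blue tin round to the arrow

## Robot

A 6-joint arm with a two-finger parallel gripper is mounted at the origin on the work surface. World frame = base frame: x ahead of the robot, y to its left, z up, the work surface at z = 0. Lengths are in mm, angles in rad, forces in N, time in s.
With the tool pointing down it reaches from about 375 to 975 mm from the base axis. Payload 3.8 kg.
Tool frame: the origin (TCP) lies on the mounting face of the last link; the fingertips stand 166 mm ahead of it and the grasp point (between the pads) lies 147 mm ahead of it (robot.nose_length is the distance from the TCP to the fingertips, in mm); z points along the fingers, y is the direction in which the jaws open and shut (so a half turn about z gives the same grasp; the last joint's range is limited). The gripper opens to 88 mm and grips with 3 to 60 N. Pads are 18 mm wide; open, the fingers measure 123 mm over their backs; the gripper's body (75 mm by 187 mm) begins 45 mm behind the grasp point.
Start: joints at [1.159, 0.264, 1.604, -0, 1.274, -0.037], TCP at [247.106, 628.139, 404.706] pointing down, gripper open.
Joint ranges: [-2.63, 2.63], [-0.94, 2.18], [0.31, 2.57], [-1.31, 4.45], [0, 2.66], [-2.55, 2.55]. Speed limits (rad/s): [2.57, 2.57, 3.14, 3.14, 3.14, 3.14].

## Interface

Orientations are given as a unit quaternion [x, y, z, w].
In Python, from rig import robot gives the robot as it stands. The module is installed in compiled form; this text tells all that it offers.
- The arm moves only by the tool servo_tool, never from a script. Its argument "rows" is one flat list of numbers, 4 for each row, row after row: the shift along the world's x, y, z each as a share of 100 mm, from -1 to 1, then the turn about the world's z as a share of pi/4 rad, from -1 to 1. A call has 1 to 10 rows; each row shifts and turns the commanded pose from where the row before left it; what a row does not reach is not made up. A row lasts 1/8 s, in which the tool goes at most 62.5 mm and 10.7 degrees, less where a joint would pass 70% of its speed; a pose out of reach is approached as far as the arm can. A call with a number of a shift or a turn outside -1 to 1 is refused whole. A call with a gripper value outside its range is refused whole. "hand" is the closure, from 0 (fully open) to 1 (shut), set as the call begins (left out, the last holds). The fingers move at their own pace and stop on an object; "force" is the grip in N (left out, the last holds). Time passes only in rows, so rows that do not move let the fingers close. It gives the time, the measured TCP pose, the force and the opening at its end, in the units of the state.
- robot.get_obs(): the state, without advancing time (a new reading comes with each control period).
- robot.grab_frame(name): name is "side" or "top"; returns (picture, depth): 400x640x3 uint8, red, green, blue; 400x640 float32, mm along the optical axis (not along the pixel's ray), 0 where there is no reading.
- robot.get_calibration(name): a dict with "fx", "fy", "cx", "cy" (pixels), "eye" and "attitude" of the camera in the world. Camera axes: x right, y up, looking along -z (the intrinsics and any distortion apply to the point x, -y, -z); pixel columns grow to the right and rows downward; lengths in mm; the calibration is good to about 2 mm. A picture is of the moment at which its call begins. get_calibration takes no time and is no camera call.
- robot.finish_job(): hands the job in, once; it reports no verdict.
The state is a dict: "t": time; "joints": joint angles; "joint_velocities": joint speeds; "effort": joint torques, N m; "tool_pos": TCP position; "ee_rot": TCP orientation; "contact_force": force on the tool from outside, world axes, zero at the start; "wrist_torque": the same for the moment, N m; "finger_gap": finger opening in mm.
Only numpy, scipy, OpenCV 4.12 (cv2) and the standard library are available. Lean on these libraries where they do the work, as an engineer would, in place of code of your own. Each camera call takes 0.05 s, during which the arm holds its last target. There are 200 camera calls.

## Task

Push on the arms of the dye-tin carousel with a fingertip to turn it until the tin with the blue lid stands right at the red arrow, centred on the arrow's line. Do not touch or lift any of the tins: they ride round in their seats; and leave the jar and the mug where they are.

Things in the scene. Friction and masses are not known exactly. Their poses are not given: they have to be found in the camera images.
- foot: Fixed round black foot of the carousel, 150 mm across, 18 mm high; origin at its centre on the table. A flat red arrow, 82 mm long and 12 mm high on a thin white strip, lies on the table on the foot's -x side and points along its +x axis at the carousel's middle; the arrow's tip is 148 mm from the origin.
- station (a point): The place at the arrow: the point on the arrow's line 70 mm from the carousel's axis, on the arrow's side, 50 mm above the table, where the centre of the tin at the arrow belongs. Fixed to the foot.
- carousel: White disc, 210 mm across, top 30 mm above the table, that turns either way (over a full turn) about a vertical axis through its origin (disc's underside, 20 mm above the table). Light drag, 0.12 N m; no notches, stays where left. Four seats lie 70 mm from the axis on its +x, +y, -x, -y axes; four push arms lie between them on the diagonals. Hub 40 mm across, its top 72 mm above the table.
- push_end (a point): Outer end of one of the four push arms (the one between the carousel's +x and +y seats; the others at 90, 180, 270 degrees from it), 147 mm from the axis, 44 mm above the table. The arms are level radial bars 14 mm wide, with a black end piece 16 mm wide from 102 to 147 mm from the axis; their sides reach from 31 to 57 mm above the table.
- blue_tin_center (a point): Centre of the closed steel tin with the blue lid: 56 mm across, 40 mm high, about 110 g, standing loose in one of the carousel's seats (rims 6 mm high, 2.5 mm play), so its centre is 50 mm and its top 70 mm above the table. Which tin is in which seat varies.
- yellow_tin_center (a point): Centre of the closed steel tin with the yellow lid: 56 mm across, 40 mm high, about 110 g, standing loose in one of the carousel's seats (rims 6 mm high, 2.5 mm play), so its centre is 50 mm and its top 70 mm above the table. Which tin is in which seat varies.
- red_tin_center (a point): Centre of the closed steel tin with the red lid: 56 mm across, 40 mm high, about 110 g, standing loose in one of the carousel's seats (rims 6 mm high, 2.5 mm play), so its centre is 50 mm and its top 70 mm above the table. Which tin is in which seat varies.
- green_tin_center (a point): Centre of the closed steel tin with the green lid: 56 mm across, 40 mm high, about 110 g, standing loose in one of the carousel's seats (rims 6 mm high, 2.5 mm play), so its centre is 50 mm and its top 70 mm above the table. Which tin is in which seat varies.
- dye_jar_center (a point): Bystander: brown glass jar with a metal cap, 76 mm across, 95 mm high; the point is half-way up on its axis.
- mug_center (a point): Bystander: blue ceramic mug, 76 mm across, 85 mm high; the point is half-way up on its axis.

How it is judged (in metres and radians):
On the way:
1. a finger pushes on the carousel (contact force between the fingers and carousel above 0.3 N), for 0.1 s.
At the end, for the whole second after the job is handed in: The blue-lidded tin's centre is within 10 mm of the station at the arrow, the carousel is at rest, all four tins still stand upright in their seats, and jar and mug are within 30 mm of where they were (horizontal distance between blue_tin_center and station below 0.01 m and angular speed of carousel below 0.05 rad/s and height (world z) of blue_tin_center between 0.045 and 0.058 m and angle between each of blue_tin_center, yellow_tin_center, red_tin_center, green_tin_center's own z axis and vertical below 0.15 rad and horizontal distance between blue_tin_center and carousel between 0.062 and 0.078 m and height (world z) of yellow_tin_center between 0.045 and 0.058 m and horizontal distance between yellow_tin_center and carousel between 0.062 and 0.078 m and height (world z) of red_tin_center between 0.045 and 0.058 m and horizontal distance between red_tin_center and carousel between 0.062 and 0.078 m and height (world z) of green_tin_center between 0.045 and 0.058 m and horizontal distance between green_tin_center and carousel between 0.062 and 0.078 m and distance of each of dye_jar_center, mug_center from where it was at the start of the episode below 0.03 m); the robot touches nothing.
It fails at once if a tin is touched by the robot (over 1 N) (contact force between any of the fingers, the arm and blue_tin above 1 N or contact force between any of the fingers, the arm and yellow_tin above 1 N or contact force between any of the fingers, the arm and red_tin above 1 N or contact force between any of the fingers, the arm and green_tin above 1 N).
It fails at once if a tin is lifted, tipped or knocked out of its seat (not (height (world z) of blue_tin_center between 0.045 and 0.058 m and angle between blue_tin_center's own z axis and vertical below 0.15 rad and horizontal distance between blue_tin_center and carousel between 0.062 and 0.078 m) or not (height (world z) of yellow_tin_center between 0.045 and 0.058 m and angle between yellow_tin_center's own z axis and vertical below 0.15 rad and horizontal distance between yellow_tin_center and carousel between 0.062 and 0.078 m) or not (height (world z) of red_tin_center between 0.045 and 0.058 m and angle between red_tin_center's own z axis and vertical below 0.15 rad and horizontal distance between red_tin_center and carousel between 0.062 and 0.078 m) or not (height (world z) of green_tin_center between 0.045 and 0.058 m and angle between green_tin_center's own z axis and vertical below 0.15 rad and horizontal distance between green_tin_center and carousel between 0.062 and 0.078 m)).
It fails at once if the jar or mug is pushed over 30 mm away (distance of any of dye_jar_center, mug_center from where it was at the start of the episode above 0.03 m).
It also fails if it takes over 48 s, if anything falls off the work surface, if the arm or the gripper's body presses on something with over 40 N, if the wrist force passes 120 N, or if a joint passes its speed limit or range.

## Working session

There is one attempt and no reset: what is moved stays moved. The work goes in short steps, Python scripts to look and compute and a tool call to move; the robot and the scene stay as the last step left them, time stands still between calls to the robot, and variables do not carry over. Pictures are saved under pics/ and viewed, about 8 in all and at most 12, crops included, and the job is handed in when it is done.

Besides the shell and the picture viewer there is one more tool, called as name(argument=value, ...) on one line, values as JSON. servo_tool: Moves the arm, as the interface text tells. Its arguments: {"type":"object","properties":{"rows":{"type":"array","items":{"type":"number","minimum":-1,"maximum":1}},"hand":{"type":"number"},"force":{"type":"number"}},"required":["rows"]}

```bash
mkdir -p pics
cat > h.py <<'E'
from rig import robot
import numpy as np, cv2
from scipy.spatial.transform import Rotation as R
def world(n,u,v,d):
    c=robot.get_calibration(n); p=np.array([(u-c["cx"])/c["fx"]*d,-(v-c["cy"])/c["fy"]*d,-d])
    return M(c)@p+np.array(c["eye"])
def M(c):
    a=np.array(c["attitude"]); return R.from_quat(a).as_matrix() if a.size==4 else a
def onplane(n,u,v,z):
    c=robot.get_calibration(n); e=np.array(c["eye"]); r=world(n,u,v,1000)-e
    return e+r*(z-e[2])/r[2]
E
python3 - <<'E'
from h import *
for n in("top","side"):
    im,d=robot.grab_frame(n); cv2.imwrite(f"pics/{n}0.png",im[:,:,::-1]); np.save(f"pics/{n}0.npy",d); print(robot.get_calibration(n))
print(robot.get_obs())
E
```

```text
{'fx': 418.8614440903616, 'fy': 418.8614440903616, 'cx': 321.32696366123633, 'cy': 188.6522451773921, 'eye': array([ 400.6415839 ,   39.28755089, 1172.43326059]), 'attitude': array([-0.06371325,  0.06367384,  0.70908026, -0.69935073])}
{'fx': 368.2192605969369, 'fy': 368.2192605969369, 'cx': 315.84825695615837, 'cy': 199.15658660008256, 'eye': array([554.1446919 , 780.69523698, 535.18686972]), 'attitude': array([-0.00315132,  0.49180172,  0.87067187, -0.0071847 ])}
{'t': 0.1, 'joints': array([ 1.15911151e+00,  2.64695867e-01,  1.60522887e+00,  4.77852151e-06,
        1.27372681e+00, -3.68699143e-02]), 'joint_velocities': array([ 0.00126106, -0.0018337 , -0.00566807, -0.00147106, -0.00159137,
       -0.00055705]), 'effort': array([ 5.96795326e-04, -5.03618717e+01, -3.58071971e+01,  7.28527363e-02,
        2.33195844e-02, -5.30182763e-05]), 'tool_pos': array([246.97672555, 627.86362843, 403.50463518]), 'ee_rot': array([ 1.86312961e-01,  9.82489909e-01, -1.00315463e-03, -2.31177182e-04]), 'contact_force': array([-0.01984657,  0.61748459, -0.05887694]), 'wrist_torque': array([-0.02533268, -0.01364411,  0.00229928]), 'finger_gap': 87.97386780291573}
```

View pics/top0.png

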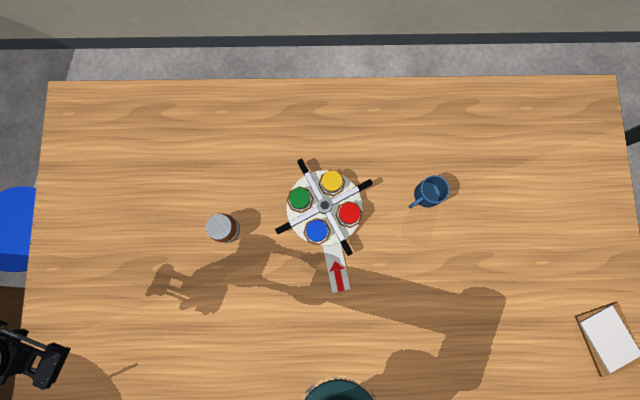

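View pics/side0.png

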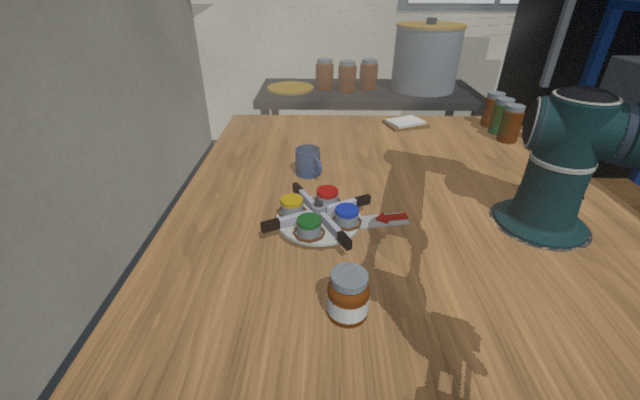

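The top picture shows the hub at about (324,205), blue tin (316,231), arrow from (340,290) to (336,262), jar (222,227) and mug (431,190). I'll enlarge a crop and measure.

```bash
cat >> h.py <<'E'
def lids(im):
    h=cv2.cvtColor(im,cv2.COLOR_RGB2HSV); out={}
    for k,(a,b) in dict(blue=(105,125),yellow=(20,32),green=(50,80),red=(172,180)).items():
        m=cv2.inRange(h,(a,130,60),(b,255,255)); m[:150]=0;m[255:]=0;m[:,:270]=0;m[:,385:]=0
        n,l,s,c=cv2.connectedComponentsWithStats(m); i=1+s[1:,4].argmax(); out[k]=(s[i,4],c[i],onplane("top",*c[i],70))
    return out
E
python3 - <<'E'
from h import *
im=cv2.imread("pics/top0.png")
cv2.imwrite("pics/c0.png",cv2.resize(im[145:300,260:400],None,fx=5,fy=5,interpolation=cv2.INTER_CUBIC)[:,:][:775])
rgb=im[:,:,::-1].copy()
L=lids(rgb)
for k,v in L.items(): print(k,v[0],v[1].round(1),v[2].round(1))
P=np.array([v[2][:2] for v in L.values()]);c=P.mean(0);print("centre",c,np.linalg.norm(P-c,axis=1))
h=cv2.cvtColor(rgb,cv2.COLOR_RGB2HSV)
m=cv2.inRange(h,(172,130,60),(180,255,255))|cv2.inRange(h,(0,170,60),(6,255,255));m[:255]=0;m[300:]=0;m[:,:310]=0;m[:,365:]=0
ys,xs=np.nonzero(m);A=np.array([onplane("top",x,y,12)[:2] for x,y in zip(xs,ys)]);a=A.mean(0)
w,V=np.linalg.eigh(np.cov(A.T));print(len(A),"arrow c",a,"axis",V[:,1],"ang to centre",np.degrees(np.arctan2(*(c-a)[::-1])),"pca",np.degrees(np.arctan2(V[1,1],V[0,1])))
pr=(A-c)@((a-c)/np.linalg.norm(a-c));print(pr.min(),pr.max())
d=np.load("pics/top0.npy")
for u,v in((324,205),(222,227),(433,190),(316,231)):print(u,v,world("top",u,v,d[v,u]).round(1))
E
```

```text
blue 347 [316.3 230.2] [490.9  52.6  70. ]
yellow 336 [331.6 180.5] [623.7  10.1  70. ]
green 317 [298.9 197.5] [578.6  98.   70. ]
red 1 [342. 220.] [516.8 -15.4  70. ]
centre [552.49629695  36.32095539] [63.70965909 75.83796832 66.92188554 62.85028358]
185 arrow c [371.66010389  -3.43860431] axis [-0.98424286 -0.1768219 ] ang to centre 12.400043534705466 pca -169.81530123942485
147.8916030286092 225.8430526858783
324 205 [556.4  31.5  77.3]
222 227 [500.3 294.5  96.7]
433 190 [ 605.3 -278.2    4.7]
316 231 [488.8  53.5  70.8]
```

View pics/c0.png

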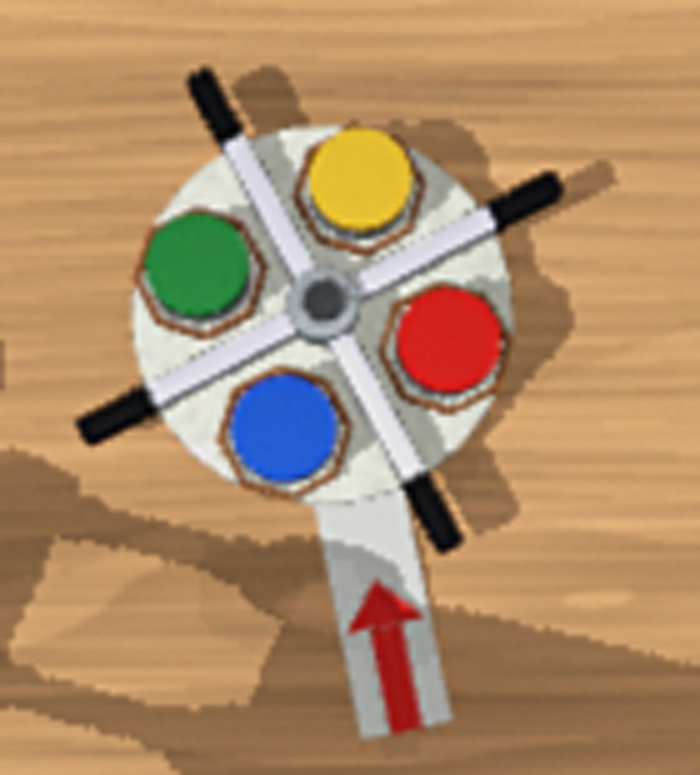

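Blue is at about 162° round the hub at (557,31). The arrow's line is at about 190.4°, so the turn needed is about +28° CCW. I'll push the left arm (at 117°) toward the robot with shut fingers, coming from its +x side.

servo_tool(rows=[0.286, -0.46, -0.1, -0.06, 0.286, -0.46, -0.1, -0.06, 0.286, -0.46, -0.1, -0.06, 0.286, -0.46, -0.1, -0.06, 0.286, -0.46, -0.1, -0.06, 0.286, -0.46, -0.1, -0.06, 0.286, -0.46, -0.1, -0.06, 0.286, -0.46, -0.1, -0.06, 0.286, -0.46, -0.1, -0.06, 0.286, -0.46, -0.1, -0.06], hand=1, force=20)

```text
t: 1.35
tool_pos: [533.6, 166.5, 304.1]
ee_rot: [0.411, 0.912, -0.0, -0.0]
contact_force: [0.7, 0.3, -0.4]
finger_gap: 0.4
```

servo_tool(rows=[0, 0, 0, 0, 0, 0, 0, 0])

```text
t: 1.6
tool_pos: [532.8, 168.1, 304.3]
ee_rot: [0.411, 0.912, -0.0, -0.001]
contact_force: [-0.3, 0.8, 0.2]
finger_gap: 0.6
```

servo_tool(rows=[0, 0, -0.25, 0, 0, 0, -0.25, 0, 0, 0, -0.25, 0, 0, 0, -0.2, 0, 0, 0, 0, 0, 0, 0, 0, 0])

```text
t: 2.35
tool_pos: [533.1, 169.2, 210.6]
ee_rot: [0.41, 0.912, 0.0, 0.0]
contact_force: [0.4, -0.3, 0.6]
finger_gap: 0.2
```

Run:
```python
from h import *
im,d=robot.grab_frame("top");im2,_=robot.grab_frame("side")
a=cv2.resize(im[145:295,220:400],(720,600))[:,:400+0] if 0 else cv2.resize(im[145:295,230:400],(453,400));b=cv2.resize(im2[150:300,230:390],(347,325))
o=np.zeros((400,800,3),np.uint8);o[:,:453]=a;o[:325,453:]=b;cv2.imwrite("pics/p1.png",o[:,:,::-1])
```

```text
(no output)
```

View pics/p1.png

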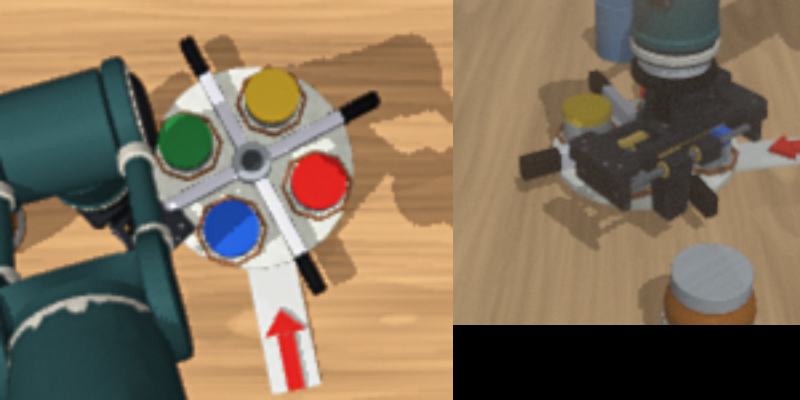

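The shut fingers stand beside the left arm, on its far side, at arm height, and the gripper's body is clear above the tins. Now the push along the arc, stopping short.

servo_tool(rows=[-0.065, -0.05, 0, 0, -0.065, -0.05, 0, 0, -0.075, -0.03, 0, 0, -0.075, -0.03, 0, 0, -0.07, -0.035, 0, 0, -0.07, -0.035, 0, 0, -0.06, -0.04, 0, 0, -0.06, -0.04, 0, 0, 0, 0, 0, 0, 0, 0, 0, 0])

```text
t: 3.7
tool_pos: [478.8, 137.1, 209.5]
ee_rot: [0.411, 0.912, -0.0, -0.0]
contact_force: [-0.3, -0.3, 0.9]
finger_gap: 0.6
```

```bash
cat >> h.py <<'E'
def check(name):
    im,d=robot.grab_frame("top"); cv2.imwrite(f"pics/{name}.png",cv2.resize(im[145:300,240:400],None,fx=3.5,fy=3.5)[:,:,::-1])
    h=cv2.cvtColor(im,cv2.COLOR_RGB2HSV); C=np.array([557,31.4])
    for k,ab in dict(blue=[(105,125)],yellow=[(20,32)],green=[(50,80)],red=[(172,180),(0,6)]).items():
        m=sum(cv2.inRange(h,(a,170,60),(b,255,255)) for a,b in ab); m[:150]=0;m[255:]=0;m[:,:270]=0;m[:,385:]=0
        n,l,s,c=cv2.connectedComponentsWithStats(m)
        if n<2: continue
        i=1+s[1:,4].argmax(); p=onplane("top",*c[i],70)[:2]; q=p-C
        print(k,s[i,4],p.round(1),"r",np.hypot(*q).round(1),"ang",np.degrees(np.arctan2(q[1],q[0])).round(1))
E
python3 -c "
from h import *
check('p2')"
```

```text
blue 330 [487.6  28.3] r 69.5 ang -177.4
yellow 326 [627.3  34.5] r 70.3 ang 2.5
green 101 [561.1  88.1] r 56.9 ang 85.8
red 334 [560.9 -38.3] r 69.8 ang -86.8
```

View pics/p2.png

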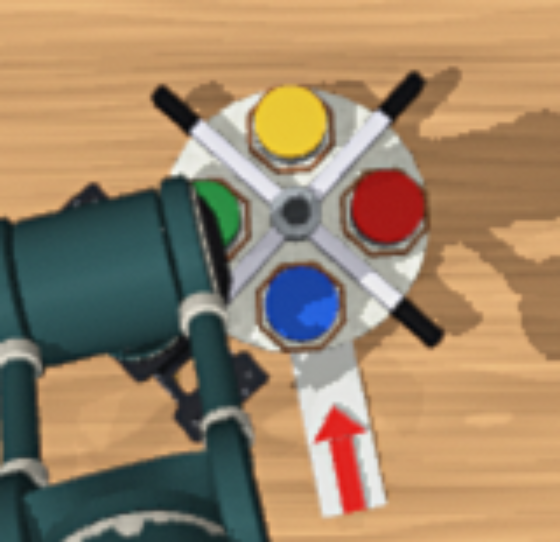

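The wheel turned and the tins ride along. Blue is at about 182.8° against a target of about 190.4°. It needs about 7.6° more, which is a finger shift of (-13,-11).

servo_tool(rows=[-0.05, -0.04, 0, 0, -0.05, -0.04, 0, 0, -0.03, -0.03, 0, 0, 0, 0, 0, 0, 0, 0, 0, 0])

```text
t: 4.38
tool_pos: [465.8, 126.0, 209.5]
ee_rot: [0.411, 0.912, -0.0, -0.0]
contact_force: [0.8, -1.2, 0.5]
finger_gap: 0.8
```

```bash
python3 -c "
from h import *
check('p3')"
```

```text
blue 330 [488.7  19.1] r 69.4 ang -169.8
yellow 324 [626.4  43.2] r 70.4 ang 9.6
green 50 [558.3  87. ] r 55.7 ang 88.6
red 334 [569.8 -37.4] r 70.0 ang -79.4
```

The blue tin is at 190.2°, on target. I'll back off and clear the view.

servo_tool(rows=[0.06, 0.09, 0, 0, 0.06, 0.09, 0, 0, 0.03, 0.1, 0, 0, 0, 0, 0.3, 0, 0, 0, 0.4, 0, 0, 0, 0.4, 0, -0.2, 0.4, 0.1, 0, -0.2, 0.4, 0, 0, -0.2, 0.4, 0, 0, -0.2, 0.4, 0, 0])

```text
t: 5.68
tool_pos: [400.2, 316.0, 329.9]
ee_rot: [0.41, 0.912, 0.0, 0.0]
contact_force: [-0.5, 0.5, 0.1]
finger_gap: 0.6
```

servo_tool(rows=[-0.2, 0.4, 0, 0, -0.2, 0.4, 0, 0, -0.2, 0.4, 0, 0, -0.1, 0.4, 0, 0, 0, 0.2, 0, 0, 0, 0, 0, 0, 0, 0, 0, 0])

```text
t: 6.55
tool_pos: [331.4, 493.3, 329.3]
ee_rot: [0.411, 0.912, -0.001, 0.0]
contact_force: [-0.4, 0.7, -0.8]
finger_gap: 0.5
```

Run:
```python
from h import *
check('p4')
im,d=robot.grab_frame("top")
rgb=im;h=cv2.cvtColor(rgb,cv2.COLOR_RGB2HSV)
m=cv2.inRange(h,(172,130,60),(180,255,255))|cv2.inRange(h,(0,170,60),(6,255,255));m[:255]=0;m[300:]=0;m[:,:310]=0;m[:,365:]=0
ys,xs=np.nonzero(m);A=np.array([onplane("top",x,y,12)[:2] for x,y in zip(xs,ys)]);a=A.mean(0)
q=np.array([557,31.4])-a;print(len(A),a,np.degrees(np.arctan2(q[1],q[0])))
print(world("top",222,227,d[227,222]).round(1))
```

```text
blue 331 [488.7  19.2] r 69.4 ang -169.9
yellow 324 [626.4  43.2] r 70.4 ang 9.6
green 301 [544.9 100.1] r 69.7 ang 100.0
red 340 [570.  -37.6] r 70.2 ang -79.3
185 [372.06422672  -3.2705373 ] 10.618182692965727
[500.2 294.4  97. ]
```

View pics/p4.png

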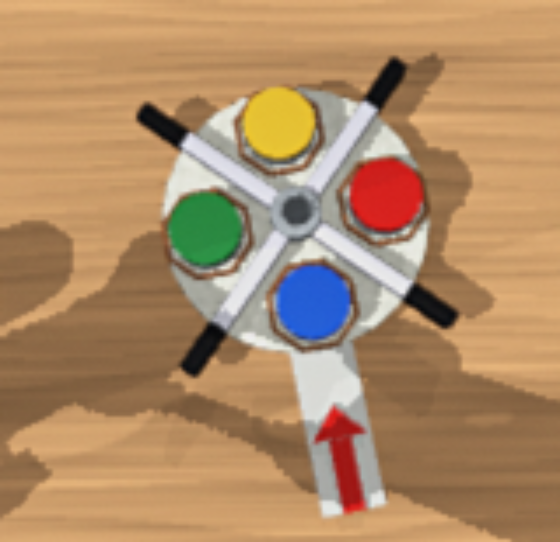

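The blue tin sits on the arrow's line (190.1° against 190.6°, under 1 mm off). All the tins are seated at r≈70 and the robot is clear, so I'm handing in.

```bash
python3 -c "
from rig import robot
print(robot.finish_job())"
```

```text
the job is handed in; nothing more can be done
None
```

I pushed one carousel arm with the shut fingers, in two steps, turning the carousel about 28° counter-clockwise until the blue tin stood at the arrow. Then I backed the arm off, checked, and handed the job in at about 6.7 s; it reports no verdict.

- **Blue tin:** the last top picture put it at 190.1° round the axis, against 190.2–190.6° for the arrow's line. That is under about 1 mm off, against a limit of 10 mm, with the camera calibration good to about 2 mm.
- **Other tins:** all four were 69–70 mm from the axis, in their seats.
- **Contact:** measured forces stayed about 1 N at every reading.
- **Jar and mug:** the jar had not moved. I did not re-measure the mug, but the arm never went near it.

No check failed. My first colour mask missed the red lid and put the carousel's centre about 7 mm off. I took the centre from the hub and the blue–yellow midpoint instead, which agreed to 1 mm.

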